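# Jack up the suspension arm and hold it

### The arm

A 6-joint arm with a two-finger parallel gripper is mounted at the origin on the work surface. World frame = base frame: x ahead of the robot, y to its left, z up, the work surface at z = 0. Lengths are in m, angles in degrees, forces in N, time in s.
With the tool pointing down it reaches from about 0.4 to 0.825 m from the base axis. Payload 7 kg.
Tool frame: the origin (TCP) lies midway between the tips of the shut fingers; the grasp point (between the pads) lies 19 mm behind it (grip_depth is the distance from the TCP to the grasp point, in m); z points along the fingers, y is the direction in which the jaws open and shut (so a half turn about z gives the same grasp; the last joint's range is limited). The gripper opens to 88 mm and grips with 3 to 60 N. Pads are 19 mm wide; open, the fingers measure 130 mm over their backs; the gripper's body (78 mm by 193 mm) begins 47 mm behind the grasp point.
Start: joints at [87.095, 20.546, 0.682, 0, -70.136, -16.507], TCP at [0.224, 0.637, 0.227] pointing down, gripper open.
Joint ranges: [-176.03, 176.03], [-82.01, 121.73], [-58.28, 71.71], [-173.87, 95.51], [-174.79, -0.11], [-173.66, 173.66]. Speed limits (degrees/s): [136.94, 136.94, 172.46, 180, 180, 180].

### API

Orientations are given as [roll, pitch, yaw] about the fixed x, y, z axes, in that order (R = Rz(yaw) Ry(pitch) Rx(roll)).
In Python, from plant import * gives the robot as it stands.
- The arm moves only by the shell command python3 -m inch 'ROWS'. ROWS is JSON, a list of rows, each an object of numbers: "ax", "ay", "az": the turn, a rotation vector about the tool's x, y, z in degrees; "dx", "dy", "dz": the shift along the tool's x, y, z in mm; "fingers": the finger opening in mm, from 0 to 87.6. In form: [{"ax": .., "ay": .., "az": .., "dx": .., "dy": .., "dz": .., "fingers": ..}, ...]. A call has 1 to 8 rows; each row is the pose to reach, as a shift and turn from the pose commanded when the call began, along the tool's axes at that moment; what a row does not reach only later rows make up. A row lasts 1/8 s, in which the tool goes at most 62.5 mm and 10.7 degrees, less where a joint would pass 70% of its speed; a pose out of reach is approached as far as the arm can. A call with a gripper value outside its range is refused whole. The fingers move at their own pace and stop on an object; the grip force is fixed at half the most. Time passes only in rows, so rows that repeat a pose let the fingers close. It gives the time, the measured TCP pose, the force and the opening at its end, in the units of the state.
- get_obs(): the state, without advancing time (a new reading comes with each control period).
- snapshot(name): name is "scene" or "side" or "wrist"; returns a dict with "image" (384x512x3 uint8, red, green, blue), "fx", "fy", "cx", "cy" (pixels), "rvec" (rotation vector, rad) and "tvec" (3), from world to camera coordinates, as OpenCV has them. Camera axes: x right, y down, z forward; pixel columns grow to the right and rows downward; lengths in m; the calibration is good to about 2 mm. A picture is of the moment at which its call begins. There is no depth.
- close_job(): hands the job in, once; it reports no verdict.
Trained networks look in the newest picture that a camera, given by its name, has taken for a name from the list of things; names that differ only in an ending like _2 or _b are one class to them, and where a whole thing is asked for, a point or a joint stands for the part that bears it (a point fixed in the world has none). Each returns a list of dicts, best first, with "score" (0 to 1); they miss things now and then, are a little off and sometimes report something else, mostly with a low value. They report only what shows in the picture. A call takes as long as a camera call.
- search_frame(target, camera): "bbox" ([centre column, centre row, width, height] in pixels, round what is visible of it).
- trace(target, camera): "mask" (384x512 bool, what is visible of it) and "bbox" ([centre column, centre row, width, height] in pixels, round what is visible of it).
- landmark_of(target, camera): "position" ([column, row] in pixels: a listed point, or the origin of a listed thing).
The state is a dict: "clock": time; "joint_pos": joint angles; "qvel": joint speeds; "tau": joint torques, N m; "tool_pos": TCP position; "orientation": TCP orientation; "force": force on the tool from outside, world axes, zero at the start; "moment": the same for the moment, N m; "opening": finger opening in m.
Only numpy, scipy, OpenCV 4.12 (cv2) and the standard library are available. Lean on these libraries where they do the work, as an engineer would, in place of code of your own. Each camera call takes 0.05 s, during which the arm holds its last target.

### The job

Prime the small red jack first by pressing its green plunger down to the stop, then stand the jack on the counter with its saddle centred under the yellow lift pad of the blue and grey suspension rig. Work the pump handle one full stroke down, let it come all the way back up, then push it fully down again and finish while still holding it down, so that the jack alone keeps the arm raised for me to slip the locking pin in. Do not touch the rig with the robot, and leave the other goods on the counter where they are.

Things in the scene. Friction and masses are not known exactly. Their poses are not given: they have to be found in the camera images.
- jack: Loose red jack, 0.7 to 1.2 kg, standing on the counter across the robot's view. Origin: underside, below its tall body. x runs from pump handle to saddle, z up. Base plate 12 mm thick, 80 mm wide, x -110 to +125 mm. On the line y = 0: handle hinge at x -30 mm, 60 mm high (axis along y), tall body at x 0, plunger at +48, saddle at +100 mm.
- jack_body (a point): Grip point: centre of the jack's tall red body, 50 mm along the jack's x, 40 mm along its y (grip across y), 48 mm above the jack's underside and 22 mm below the body's top. Carry the jack by it.
- plunger_top (a point): Centre of the top of the green plunger head, 22 mm across, on a dark block 30 x 40 mm, 45 mm high. 68 mm above the jack's underside when out. Pressed straight down 10 mm to its stop (2 N at first, 7 N at the stop); springs back.
- plunger (a joint): How far the plunger is pressed: 0 out, 0.010 m at its stop.
- saddle_top (a point): Centre of the top face of the yellow round saddle, 44 mm across, 75 mm above the jack's underside when the handle is up. It rises 43.6 mm per rad of the handle's travel: 24 mm at the full stroke.
- handle_bar (a point): Middle of the black cross bar at the pump handle's end: round, 20 mm thick, 64 mm long along the jack's y, 105 mm from the hinge. Handle up: 110 mm above the jack's underside, at jack x -122 mm; fully down: 55 mm, at x -135 mm. Pressed from above.
- handle (a joint): Pump handle angle: 0 up (it springs back up by itself when let go), 0.55 rad fully down at its stop. Pressing the bar down takes about 1 to 4 N free, and about 12 to 20 N while the arm is being lifted.
- rig: Suspension rig, fixed. Origin on the counter below the lift pad. Grey arm along its y, 50 mm wide, 95 to 135 mm high. Blue bracket (foot 110 x 110 mm, 150 high) at y +225 mm; drum 190 mm across, x +26 to +106, at y -190; rest post 30 mm square (foot 60 x 50) at y -115. Its -x side faces the robot within 0.2 rad and is open: the jack goes in there, handle towards the robot.
- lift_pad (a point): Centre of the underside of the yellow lift pad, a puck 32 mm across under the arm, 83 mm above the counter when the arm is at rest (8 mm above the lowered saddle). A yellow band 36 mm wide is painted round the arm right there, with a black dot on top above the pad.
- rig_arm (a joint): Angle of the rig's arm about its hinge: 0 at rest on its post, growing as it is lifted; about 0.073 rad (pad 16 mm higher) when the jack's handle is fully down under the pad.
- bearing: Bystander, not to be moved: steel bearing ring, 72 mm across, 22 mm high, by the rig's arm. Origin: centre of its underside.
- wrench: Bystander, not to be moved: open-ended steel wrench lying flat to the right of the rig. Origin: centre of its underside (handle's axis along x).
- oil_filter: Bystander, not to be moved: white oil filter can, 76 mm across, 85 mm high. Origin: centre of its underside.
- pad_box: Bystander, not to be moved: red carton of brake pads, 90 x 150 x 55 mm. Origin: centre of its underside.
- spray_can: Bystander, not to be moved: blue-labelled spray can, 64 mm across, 170 mm high. Origin: centre of its underside.
- grease_jar: Bystander, not to be moved: jar with yellow lid, 80 mm across, 80 mm high. Origin: centre of its underside.
- brake_ring: Bystander, not to be moved: dark steel ring, 140 mm across, 20 mm high. Origin: centre of its underside.

How it is judged (in metres and radians):
On the way, in this order (a step that is already met when the one before it is completed fails the run):
1. the jack's plunger is pressed down to its stop (value of joint plunger above 0.008 m), for 0.1 s.
2. the jack stands flat on the counter with its saddle under the lift pad, handle up (horizontal distance between saddle_top and lift_pad below 0.012 m and angle between jack's own z axis and vertical below 0.05 rad and height (world z) of jack below 0.006 m and value of joint handle below 0.1 rad), for 0.2 s.
3. first full stroke: the handle is pushed down and the arm rises (value of joint handle above 0.49 rad and value of joint rig_arm above 0.055 rad), for 0.05 s.
4. the handle is let back up (value of joint handle below 0.1 rad), for 0.1 s.
At the end, for the whole second after the job is handed in: Fingers hold the handle at 0.49 rad or more (over 3 N on the jack); saddle within 12 mm of the pad's centre, carrying the arm (over 8 N) at 0.055 rad or more; jack level (0.05 rad) and still, arm still; robot not on the rig; no bystander moved over 30 mm (all of step 3 and horizontal distance between saddle_top and lift_pad below 0.012 m and angle between jack's own z axis and vertical below 0.05 rad and contact force between jack and rig above 8 N and contact force between the fingers and jack above 3 N and contact force between each of the arm, the fingers and rig below 1 N and velocity of joint rig_arm below 0.05 rad/s and linear speed of jack below 0.02 m/s and not (distance of any of bearing, wrench, oil_filter, pad_box, spray_can, grease_jar, brake_ring from where it was at the start of the episode above 0.03 m)); the arm keeps its last pose, push and grip.
It fails at once if the robot pushes or lifts the rig itself (contact force between any of the arm, the fingers and rig above 3 N).
It fails at once if a bystander is moved by more than 30 mm (distance of any of bearing, wrench, oil_filter, pad_box, spray_can, grease_jar, brake_ring from where it was at the start of the episode above 0.03 m).
It also fails if it takes over 67 s, if anything falls off the work surface, if the arm or the gripper's body presses on something with over 40 N, if the wrist force passes 120 N, or if a joint passes its speed limit or range.

## Working session

There is one attempt and no reset: what is moved stays moved. The work goes in short steps, Python scripts to look and compute and a shell command to move; the robot and the scene stay as the last step left them, time stands still between calls to the robot, and variables do not carry over. Pictures are saved under pics/ and viewed, and the job is handed in when it is done.

```bash
ls; mkdir -p pics
cat > h.py <<'E'
from plant import *
import numpy as np, cv2
from scipy.spatial.transform import Rotation as R
def save(s,n): cv2.imwrite('pics/'+n+'.png',s['image'][:,:,::-1])
def K(s): return np.array([[s['fx'],0,s['cx']],[0,s['fy'],s['cy']],[0,0,1.]])
def ray(s,px):
    Rm=cv2.Rodrigues(np.array(s['rvec'],float))[0]; t=np.array(s['tvec'],float).ravel()
    d=Rm.T@np.linalg.solve(K(s),[px[0],px[1],1.]); return -Rm.T@t,d
def atz(s,px,z):
    o,d=ray(s,px); return o+d*(z-o[2])/d[2]
def proj(s,P):
    return cv2.projectPoints(np.array(P,float).reshape(-1,1,3),np.array(s['rvec'],float),np.array(s['tvec'],float),K(s),None)[0].reshape(-1,2)
E
python3 - <<'E'
from h import *
o=get_obs(); print({k:np.round(v,3).tolist() for k,v in o.items()})
for c in ['scene','side','wrist']:
    s=snapshot(c); save(s,c+'0'); print(c,ray(s,(256,192)))
    for n in ['jack_body','plunger_top','saddle_top','handle_bar','jack','lift_pad','rig']:
        print(n,[(np.round(d['position'],1).tolist(),round(d['score'],2)) for d in landmark_of(n,c)[:2]])
print(get_obs()['clock'])
E
```

```text
pics
{'clock': 0.0, 'joint_pos': [87.096, 20.592, 0.634, -0.017, -70.136, -16.506], 'qvel': [0.05, 0.011, -0.083, 0.019, 0.007, -0.044], 'tau': [-0.001, -58.271, 29.306, 6.997, 0.007, -0.0], 'tool_pos': [0.224, 0.636, 0.226], 'orientation': [179.905, -0.011, -19.416], 'force': [0.653, -0.011, 0.055], 'moment': [0.018, 0.009, 0.002], 'opening': 0.088}
scene (array([ 1.39986913, -0.86544698,  1.47831241]), array([-0.46031417,  0.47447711, -0.7504899 ]))
jack_body [([264.6, 161.8], 0.92), ([112.5, 266.2], 0.55)]
plunger_top [([272.4, 156.4], 0.37)]
saddle_top [([297.1, 231.4], 0.54), ([284.4, 153.4], 0.41)]
handle_bar [([239.9, 170.4], 0.61), ([265.7, 172.1], 0.51)]
jack [([263.9, 173.7], 0.63)]
lift_pad [([271.8, 230.1], 0.81)]
rig [([268.4, 245.9], 0.93), ([272.0, 157.8], 0.55)]
side (array([ 0.387617  , -1.03108984,  1.16114796]), array([ 0.09785617,  0.71154686, -0.69612298]))
jack_body [([228.6, 184.4], 0.82)]
plunger_top [([229.3, 171.3], 0.38)]
saddle_top [([300.5, 327.3], 0.61), ([231.1, 164.2], 0.52)]
handle_bar [([223.7, 195.2], 0.49)]
jack [([227.4, 195.4], 0.93)]
lift_pad [([307.2, 213.3], 0.98)]
rig [([305.2, 228.9], 0.98)]
wrist (array([0.29528627, 0.61240638, 0.38538565]), array([-0.24761981,  0.10735943, -0.96316164]))
jack_body []
plunger_top []
saddle_top []
handle_bar []
jack []
lift_pad []
rig []
1.2
```

View pics/scene0.png

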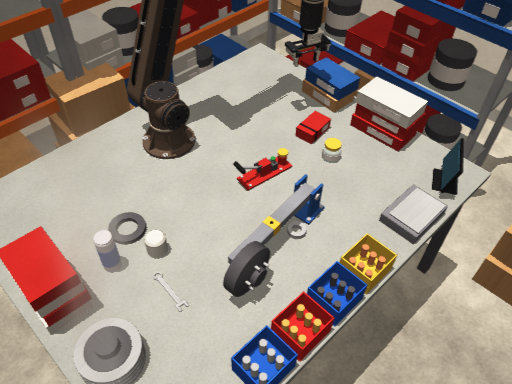

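View pics/side0.png

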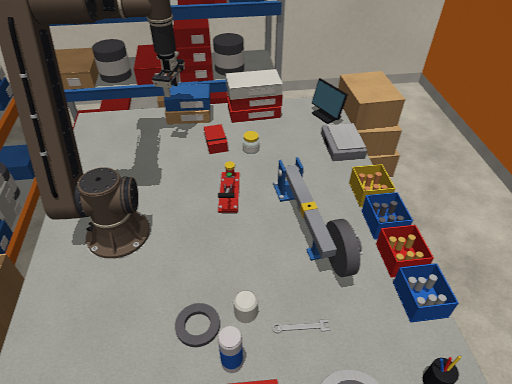

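View pics/wrist0.png

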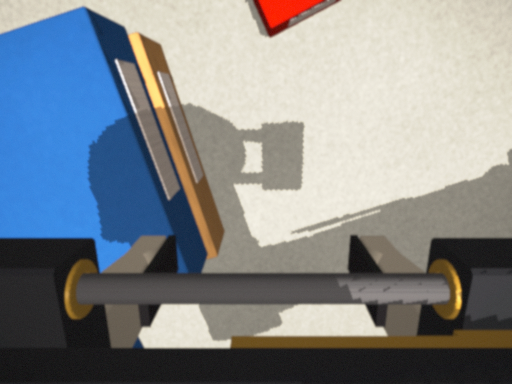

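The scene view shows the jack at about (265,165) with the saddle at (283,153) and the handle at (239,168). The rig's yellow band is at about (271,223). In the side view the saddle is at (230,166) and the band at (309,206). The wrist camera sees only boxes and the gripper. I'll zoom in and measure.

Run:
```python
from h import *
a=cv2.imread('pics/scene0.png')[130:260,220:340]; b=cv2.imread('pics/side0.png')[140:270,200:320]
cv2.imwrite('pics/z0.png',np.hstack([cv2.resize(a,None,fx=3.3,fy=4,interpolation=2)[:,:396],cv2.resize(b,None,fx=3.3,fy=4,interpolation=2)]))
sc=snapshot('scene');sd=snapshot('side')
Z=dict(saddle=(.075,(283,152.5),(230,165.5)),body=(.048,(264.6,161.8),(228.6,184.4)),plung=(.068,(272.4,158),(229.3,172)),dot=(.135,(271.5,222.5),(309,206)))
for n,(z,p,q) in Z.items(): print(n,atz(sc,p,z).round(4),atz(sd,q,z).round(4))
# yellow & green blobs
for nm,s in(('sc',sc),('sd',sd)):
    hsv=cv2.cvtColor(s['image'],cv2.COLOR_RGB2HSV)
    for c,l,h in(('yel',(22,150,120),(33,255,255)),('grn',(50,100,60),(85,255,255))):
        n,_,st,ce=cv2.connectedComponentsWithStats(cv2.inRange(hsv,l,h))
        print(nm,c,[(st[i].tolist(),ce[i].round(1).tolist()) for i in range(1,n) if st[i][4]>12])
```

```text
saddle [0.4599 0.2573 0.075 ] [0.4527 0.2529 0.075 ]
body [0.4275 0.1825 0.048 ] [0.4381 0.1659 0.048 ]
plung [0.4476 0.2071 0.068 ] [0.4466 0.2198 0.068 ]
dot [ 0.7149 -0.0765  0.135 ] [ 0.7114 -0.0786  0.135 ]
sc yel [([325, 138, 16, 11, 139], [332.6, 143.2]), ([278, 148, 10, 7, 52], [282.3, 151.4]), ([263, 216, 17, 13, 98], [271.1, 222.3]), ([341, 234, 56, 47, 308], [367.6, 261.6]), ([298, 306, 6, 4, 18], [300.4, 307.4]), ([306, 314, 6, 5, 23], [308.4, 315.7]), ([314, 319, 6, 6, 20], [316.8, 321.4]), ([283, 320, 5, 6, 22], [285.0, 322.5]), ([291, 326, 6, 6, 24], [293.5, 328.8]), ([299, 335, 6, 6, 26], [301.4, 337.4])]
sc grn [([271, 157, 4, 4, 15], [272.6, 158.4])]
sd yel [([244, 131, 14, 9, 105], [250.5, 135.2]), ([225, 162, 10, 6, 52], [229.2, 164.5]), ([370, 164, 19, 14, 36], [381.5, 168.4]), ([353, 167, 13, 25, 63], [359.5, 179.5]), ([366, 180, 29, 12, 63], [376.8, 186.9]), ([301, 202, 16, 9, 101], [308.4, 205.8]), ([447, 356, 14, 15, 45], [453.6, 362.8])]
sd grn [([227, 173, 5, 4, 17], [228.9, 174.3])]
```

View pics/z0.png

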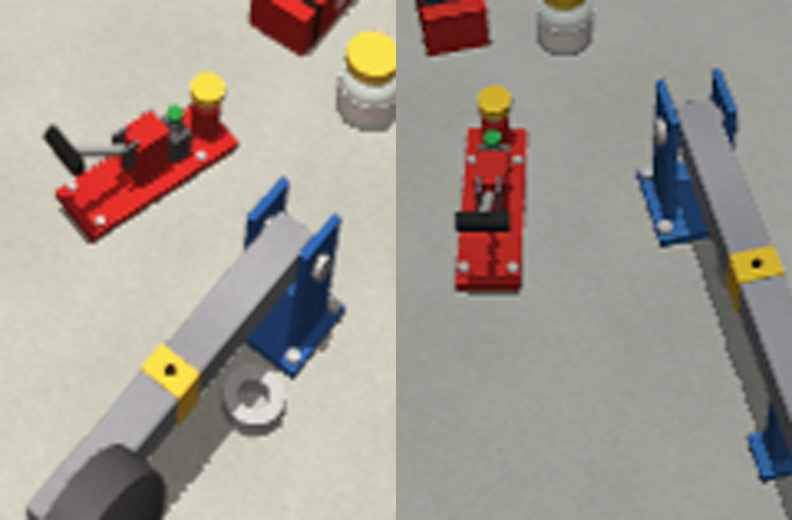

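```bash
cat > fit.py <<'E'
from h import *
from scipy.optimize import least_squares
sc=snapshot('scene');sd=snapshot('side')
jp=np.array([[.1,0,.075],[.048,0,.068],[-.122,0,.110]])
obs=[(sc,[(283,152),(273.2,158.6),(239,167.3)]),(sd,[(229.7,164.5),(229,173.8),(226,195)])]
def W(p): 
    c,s=np.cos(p[2]),np.sin(p[2]); return jp@np.array([[c,-s,0],[s,c,0],[0,0,1]]).T+[p[0],p[1],0]
f=lambda p:np.concatenate([(proj(s,W(p))-np.array(o)).ravel() for s,o in obs])
r=least_squares(f,[.43,.17,1.4]); print('jack',r.x.round(4),np.degrees(r.x[2]),r.fun.round(1)); print(W(r.x).round(4))
print('dot',atz(sc,(271.5,222.3),.135),atz(sd,(309.1,205.8),.135))
a,b=atz(sd,(286,167),.135),atz(sd,(301.8,203),.135);d=a-b;print('arm yaw side',a,b,np.degrees(np.arctan2(-d[0],d[1])))
E
python3 fit.py
python3 - <<'E'
from h import *
for c in('scene','side'):
    s=snapshot(c); t=trace('rig_arm',c)[0]; m=t['mask']; print(c,t['score'],t['bbox'])
    im=s['image'].copy(); im[m,0]=255; cv2.imwrite('pics/rig_%s.png'%c,cv2.resize(im[140:300,200:360,::-1],None,fx=3.5,fy=3.5))
E
```

```text
jack [0.4397 0.1619 1.4184] 81.26590780559518 [-0.3 -0.5 -0.5 -0.9 -0.2 -0.   0.7 -0.2  0.6 -0.2  0.2  0.1]
[[0.4549 0.2607 0.075 ]
 [0.447  0.2093 0.068 ]
 [0.4212 0.0413 0.11  ]]
dot [ 0.71427468 -0.07582498  0.135     ] [ 0.7119927  -0.07770284  0.135     ]
arm yaw side [0.66929954 0.14404435 0.135     ] [ 0.68892081 -0.06047877  0.135     ] 5.479995833403346
scene 0.58 [269.9, 241.2, 97.8, 116.9]
side 0.56 [321.6, 222.0, 81.5, 114.3]
```

Run:
```python
import cv2,numpy as np
cv2.imwrite('pics/rigz.png',np.hstack([cv2.resize(cv2.imread('pics/%s0.png'%c)[160:300,220:340],(400,467),interpolation=2) for c in('scene','side')]))
```

```text
(no output)
```

View pics/rigz.png

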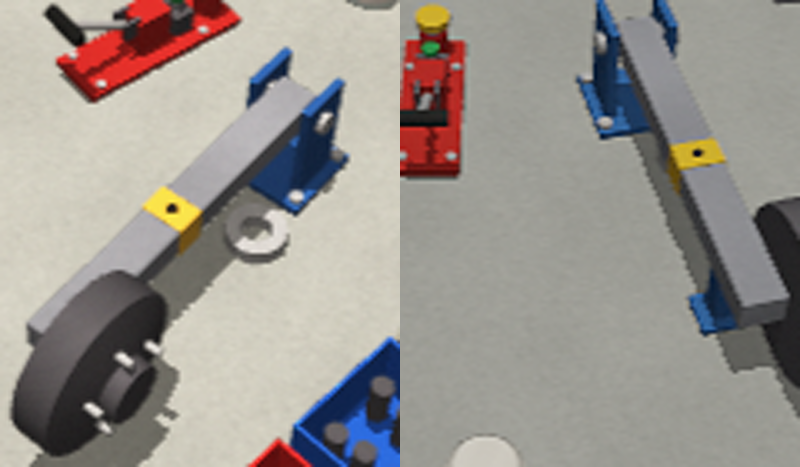

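```bash
cat >> h.py <<'E'
def go(x,y,z,yaw,roll=180,pitch=0):
    o=get_obs(); T=R.from_euler('xyz',o['orientation'],degrees=True)
    d=T.inv().apply(np.array([x,y,z])-o['tool_pos'])*1000
    rv=(T.inv()*R.from_euler('xyz',[roll,pitch,yaw],degrees=True)).as_rotvec(degrees=True)
    print('clk',o['clock'],'tcp',np.round(o['tool_pos'],4),np.round(o['orientation'],2),'F',np.round(o['force'],1),'op',round(float(o['opening']),4))
    print('d mm',d.round(1),'a deg',rv.round(2))
E
python3 - <<'E'
from h import *
sd=snapshot('side')
for p,q in(((286.6,166),(322,250)),((298,166),(334,246.4))):
    a,b=atz(sd,p,.135),atz(sd,q,.135);d=a-b;print(a,b,np.degrees(np.arctan2(-d[0],d[1])))
go(.447,.2093,.227,-98.7)
E
```

```text
[0.67281386 0.14976441 0.135     ] [ 0.7084394  -0.27811863  0.135     ] 4.759468655632011
[0.71796984 0.14389613 0.135     ] [ 0.75110108 -0.26884978  0.135     ] 4.589308769202818
clk 1.65 tcp [0.2244 0.6366 0.2266] [-180.     -0.    -19.41] F [ 0.   0.7 -0.3] op 0.0874
d mm [352.  329.   -0.4] a deg [-0.    0.   79.29]
```

```bash
python3 -m inch '[{"dx":44,"dy":41,"az":10,"fingers":0},{"dx":88,"dy":82,"az":20,"fingers":0},{"dx":132,"dy":123,"az":30,"fingers":0},{"dx":176,"dy":165,"az":40,"fingers":0},{"dx":220,"dy":206,"az":50,"fingers":0},{"dx":264,"dy":247,"az":60,"fingers":0},{"dx":308,"dy":288,"az":70,"fingers":0},{"dx":352,"dy":329,"dz":30,"az":79.3,"fingers":0}]'
python3 - <<'E'
from h import *
go(.447,.2093,.090,-98.7)
s=snapshot('wrist');save(s,'wrist1');s=snapshot('side');save(s,'side1')
E
```

```text
clk 1.65 tcp [0.2244 0.6366 0.2266] [-180.     -0.    -19.41] F [ 0.   0.7 -0.3] op 0.0874
d mm [352.  329.1 136.6] a deg [-0.    0.   79.29]$[0]: bad value
```

View pics/wrist1.png

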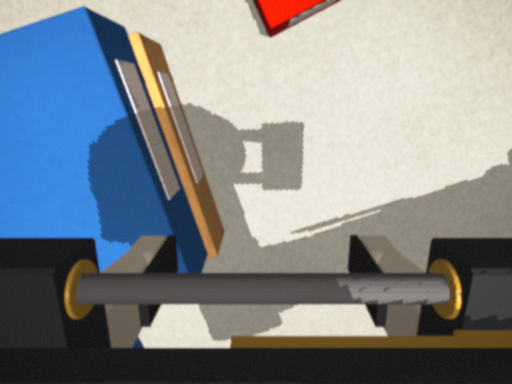

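The call was refused and nothing moved, probably because every key has to be given. I'll resend it with all of them.

```bash
python3 -m inch '[{"ax":0,"ay":0,"az":10,"dx":44,"dy":41,"dz":0,"fingers":0},{"ax":0,"ay":0,"az":20,"dx":88,"dy":82,"dz":0,"fingers":0},{"ax":0,"ay":0,"az":30,"dx":132,"dy":123,"dz":0,"fingers":0},{"ax":0,"ay":0,"az":40,"dx":176,"dy":165,"dz":0,"fingers":0},{"ax":0,"ay":0,"az":50,"dx":220,"dy":206,"dz":0,"fingers":0},{"ax":0,"ay":0,"az":60,"dx":264,"dy":247,"dz":0,"fingers":0},{"ax":0,"ay":0,"az":70,"dx":308,"dy":288,"dz":0,"fingers":0},{"ax":0,"ay":0,"az":79.3,"dx":352,"dy":329,"dz":30,"fingers":0}]'
python3 - <<'E'
from h import *
go(.447,.2093,.090,-98.7)
s=snapshot('wrist');save(s,'wrist2');s=snapshot('side');save(s,'side1')
E
```

```text
clock: 2.75
tool_pos: [0.4469, 0.2123, 0.2007]
orientation: [-179.8, 0.2, -99.0]
force: [1.4, 1.1, -1.0]
opening: 0.0127
clk 2.75 tcp [0.4469 0.2123 0.2007] [-179.79    0.24  -98.99] F [ 1.4  1.1 -1. ] op 0.0127
d mm [ 3.400e+00 -1.000e-01  1.106e+02] a deg [-0.21  0.24 -0.29]
```

View pics/wrist2.png

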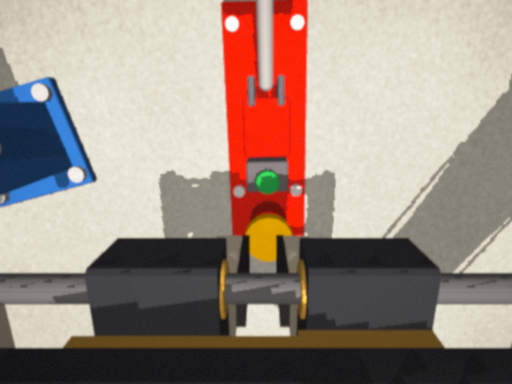

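The wrist view is clear. The green plunger is at (267,182), the saddle at about (268,240), and the plate bolts at (232,23), (297,22), (239,191) and (296,190). I'll refine the jack's pose from these.

Run:
```python
from h import *
s=snapshot('wrist')
hsv=cv2.cvtColor(s['image'],cv2.COLOR_RGB2HSV)
m=cv2.inRange(hsv,(50,100,60),(85,255,255));n,_,st,ce=cv2.connectedComponentsWithStats(m);i=1+st[1:,4].argmax();print(st[i],ce[i])
p=atz(s,ce[i],.068);print('plunger',p)
f=[atz(s,q,.012) for q in((232,23),(297,22),(239,191),(296,190))]
a=(f[0]+f[1])/2;b=(f[2]+f[3])/2;d=b-a;print('bolts',np.round(f,4),'yaw',np.degrees(np.arctan2(d[1],d[0])))
# plate edges at z=.012
for r,l,rr in((20,222,307.5),(150,230,302)):
    A,B=atz(s,(l,r),.012),atz(s,(rr,r),.012);print(A,B,(A+B)/2,np.linalg.norm(A-B))
```

```text
[253 177  25  23 437] [264.71853547 188.38672769]
plunger [0.44193934 0.21011005 0.068     ]
bolts [[0.4485 0.0646 0.012 ]
 [0.3894 0.0734 0.012 ]
 [0.471  0.2233 0.012 ]
 [0.4117 0.2319 0.012 ]] yaw 81.96591505473884
[0.45711827 0.06067745 0.012     ] [0.37962897 0.07327602 0.012     ] [0.41837362 0.06697673 0.012     ] 0.07850678639158257
[0.47225662 0.17931495 0.012     ] [0.40000924 0.19111144 0.012     ] [0.43613293 0.18521319 0.012     ] 0.0732040993112082
```

Run:
```python
from h import *
s=snapshot('wrist');s=snapshot('wrist');save(s,'wrist3')
hsv=cv2.cvtColor(s['image'],cv2.COLOR_RGB2HSV)
m=cv2.inRange(hsv,(50,100,60),(85,255,255));n,_,st,ce=cv2.connectedComponentsWithStats(m);i=1+st[1:,4].argmax();print(st[i],ce[i])
print('plunger',atz(s,ce[i],.066))
g=s['image']; red=(g[:,:,0]>150)&(g[:,:,1]<60)
mid=[]
for r in range(5,230,15):
    c=np.where(red[r])[0]
    if len(c)>20:
        A,B=atz(s,(c.min(),r),.012),atz(s,(c.max()+1,r),.012); mid.append((A+B)/2); print(r,c.min(),c.max(),mid[-1].round(4),np.linalg.norm(A-B).round(4))
go(.447,.2093,.090,-98.7)
```

```text
[253 172  25  23 437] [265.1006865  183.32036613]
plunger [0.44196528 0.21060818 0.066     ]
5 220 304 [0.4206 0.058  0.012 ] 0.0776
20 221 304 [0.4221 0.0703 0.012 ] 0.0775
35 222 303 [0.424  0.0828 0.012 ] 0.0765
50 222 303 [0.426  0.0956 0.012 ] 0.0774
65 223 303 [0.4275 0.1087 0.012 ] 0.0774
80 224 302 [0.4296 0.1222 0.012 ] 0.0764
95 225 302 [0.4313 0.136  0.012 ] 0.0763
110 226 302 [0.4329 0.1501 0.012 ] 0.0762
125 226 302 [0.4351 0.1645 0.012 ] 0.0772
140 227 301 [0.4374 0.1793 0.012 ] 0.0761
155 228 301 [0.4392 0.1945 0.012 ] 0.076
170 229 301 [0.4411 0.2101 0.012 ] 0.0759
185 228 301 [0.4441 0.2259 0.012 ] 0.078
200 229 300 [0.4466 0.2422 0.012 ] 0.0768
215 230 300 [0.4486 0.2591 0.012 ] 0.0768
clk 3.0 tcp [0.4454 0.213  0.199 ] [-1.7997e+02  2.0000e-02 -9.8720e+01] F [ 0.2  0.1 -0.1] op 0.0006
d mm [  3.4  -2.1 109. ] a deg [-0.03  0.02 -0.02]
```

View pics/wrist3.png

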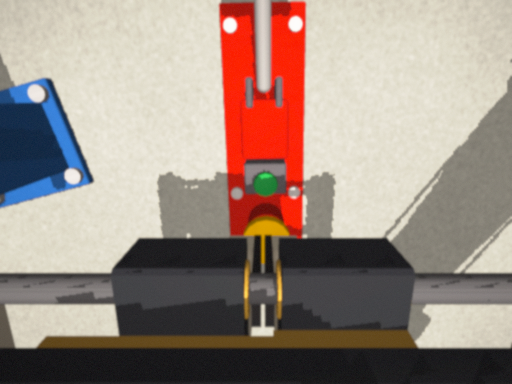

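Run:
```python
from h import *
s=snapshot('wrist');o=get_obs();T=R.from_euler('xyz',o['orientation'],degrees=True)
t=np.array(o['tool_pos'])
print(proj(s,[t,t-[0,0,.019],t-[0,0,.131]]))
go(.4435,.210,.075,-98.0)
```

```text
[[261.03005806 251.15803571]
 [261.21625798 236.48704586]
 [261.8528491  186.32901224]]
clk 3.05 tcp [0.4453 0.2137 0.1992] [-1.7996e+02  4.0000e-02 -9.8650e+01] F [-0.7  1.1  0.2] op 0.0005
d mm [  4.    1.3 124.2] a deg [-0.04  0.04 -0.65]
```

```bash
python3 -m inch '[{"ax":0,"ay":0,"az":-0.6,"dx":3.5,"dy":1.8,"dz":50,"fingers":0},{"ax":0,"ay":0,"az":-0.6,"dx":3.5,"dy":1.8,"dz":100,"fingers":0},{"ax":0,"ay":0,"az":-0.6,"dx":3.5,"dy":1.8,"dz":120,"fingers":0},{"ax":0,"ay":0,"az":-0.6,"dx":3.5,"dy":1.8,"dz":120,"fingers":0}]'
python3 - <<'E'
from h import *
go(.443,.210,.058,-98.0)
s=snapshot('wrist');save(s,'wrist4')
E
```

```text
clock: 3.55
tool_pos: [0.4419, 0.2106, 0.0778]
orientation: [179.9, -0.1, -98.0]
force: [1.6, 0.5, -0.3]
opening: -0.0
clk 3.55 tcp [0.4419 0.2106 0.0778] [ 1.7992e+02 -1.2000e-01 -9.7960e+01] F [ 1.6  0.5 -0.3] op -0.0
d mm [ 0.4 -1.2 19.8] a deg [ 0.08 -0.12  0.04]
```

View pics/wrist4.png

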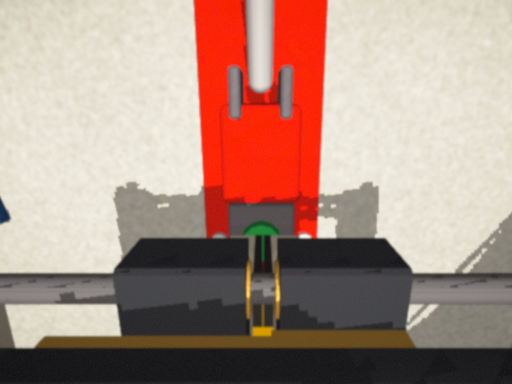

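The fingertips sit on the green head, both near column 261. I'll press down.

```bash
python3 -m inch '[{"ax":0,"ay":0,"az":0,"dx":0,"dy":0,"dz":10,"fingers":0},{"ax":0,"ay":0,"az":0,"dx":0,"dy":0,"dz":16,"fingers":0},{"ax":0,"ay":0,"az":0,"dx":0,"dy":0,"dz":20,"fingers":0},{"ax":0,"ay":0,"az":0,"dx":0,"dy":0,"dz":20,"fingers":0}]'
```

```text
clock: 4.1
tool_pos: [0.4435, 0.2111, 0.0593]
orientation: [-179.9, 0.1, -98.1]
force: [-1.7, 4.3, 6.4]
opening: 0.0004
```

```bash
python3 -m inch '[{"ax":0,"ay":0,"az":0,"dx":0,"dy":0,"dz":2,"fingers":0},{"ax":0,"ay":0,"az":0,"dx":0,"dy":0,"dz":4,"fingers":0},{"ax":0,"ay":0,"az":0,"dx":0,"dy":0,"dz":4,"fingers":0},{"ax":0,"ay":0,"az":0,"dx":0,"dy":0,"dz":4,"fingers":0}]'
```

```text
clock: 4.6
tool_pos: [0.4436, 0.2111, 0.0578]
orientation: [-179.9, 0.2, -98.0]
force: [-13.0, 1.7, 35.6]
opening: 0.0007
```

The plunger reached its stop: TCP z is 57.8 mm and the force jumped to 35 N. Next I lift off, open the fingers and move over the body.

```bash
python3 -m inch '[{"ax":0,"ay":0,"az":0,"dx":0,"dy":0,"dz":-30,"fingers":0},{"ax":0,"ay":0,"az":0,"dx":0,"dy":0,"dz":-80,"fingers":87},{"ax":0,"ay":0,"az":0,"dx":40,"dy":0,"dz":-100,"fingers":87},{"ax":0,"ay":0,"az":0,"dx":48,"dy":0,"dz":-100,"fingers":87},{"ax":0,"ay":0,"az":0,"dx":48,"dy":0,"dz":-100,"fingers":87},{"ax":0,"ay":0,"az":0,"dx":48,"dy":0,"dz":-100,"fingers":87}]'
python3 - <<'E'
from h import *
s=snapshot('wrist');save(s,'wrist5');o=get_obs();t=np.array(o['tool_pos']);print(proj(s,[t,t*[1,1,0]+[0,0,.07]]).round(1))
g=s['image']; red=(g[:,:,0]>150)&(g[:,:,1]<60)
for r in range(5,230,25):
    c=np.where(red[r])[0]
    if len(c)>20:
        A,B=atz(s,(c.min(),r),.012),atz(s,(c.max()+1,r),.012); print(r,c.min(),c.max(),((A+B)/2).round(4),np.linalg.norm(A-B).round(4))
go(.4365,.1628,.029,-98.0)
E
```

```text
clock: 5.35
tool_pos: [0.4358, 0.1624, 0.1539]
orientation: [180.0, -0.1, -98.1]
force: [0.6, -0.5, -0.5]
opening: 0.0448
[[260.6 250. ]
 [261.2 201.6]]
80 235 307 [0.4148 0.0755 0.012 ] 0.0615
105 217 306 [0.4256 0.0945 0.012 ] 0.0773
130 218 305 [0.4286 0.1154 0.012 ] 0.0771
155 219 304 [0.4317 0.1372 0.012 ] 0.0769
180 220 304 [0.4345 0.16   0.012 ] 0.0777
205 221 303 [0.4379 0.1838 0.012 ] 0.0775
clk 5.4 tcp [0.4359 0.1626 0.1539] [ 1.7995e+02 -7.0000e-02 -9.8100e+01] F [-0.5  0.4 -0.3] op 0.0491
d mm [ -0.4  -0.7 124.9] a deg [ 0.05 -0.07 -0.1 ]
```

View pics/wrist5.png

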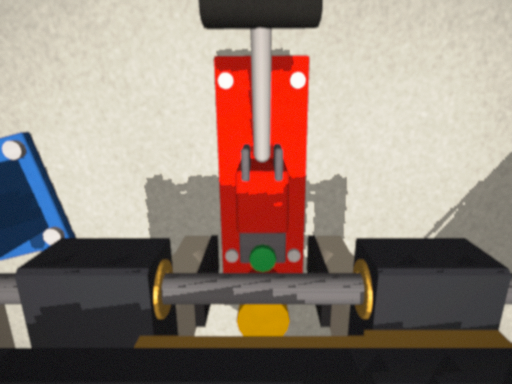

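Everything lines up near column 262: bar at the top, plunger at (263,258), fingers either side. I'll check where the grip sits along the jack before descending.

Run:
```python
from h import *
s=snapshot('wrist')
hsv=cv2.cvtColor(s['image'],cv2.COLOR_RGB2HSV)
m=cv2.inRange(hsv,(50,100,60),(85,255,255));n,_,st,ce=cv2.connectedComponentsWithStats(m);i=1+st[1:,4].argmax();print(st[i],ce[i])
p=atz(s,ce[i],.067);u=np.array([np.cos(np.radians(82)),np.sin(np.radians(82)),0]);print('plunger',p,'body',p-.048*u)
b=atz(s,(262,57),.012); print('plate rear',b,'body',b+.110*u)
go(.4365,.1628,.029,-98.0)
```

```text
[249 245  27  26 541] [262.26247689 257.39001848]
plunger [0.44180688 0.20989134 0.067     ] body [0.43512657 0.16235847 0.067     ]
plate rear [0.42019341 0.05661369 0.012     ] body [0.43550245 0.16554318 0.012     ]
clk 5.45 tcp [0.4359 0.1626 0.1539] [ 1.7995e+02 -7.0000e-02 -9.8090e+01] F [-0.  -0.1 -0.2] op 0.0529
d mm [ -0.4  -0.7 124.9] a deg [ 0.05 -0.07 -0.09]
```

```bash
python3 -m inch '[{"ax":0,"ay":0,"az":0,"dx":-1,"dy":0,"dz":40,"fingers":87},{"ax":0,"ay":0,"az":0,"dx":-1,"dy":0,"dz":70,"fingers":87},{"ax":0,"ay":0,"az":0,"dx":-1,"dy":0,"dz":110,"fingers":87},{"ax":0,"ay":0,"az":0,"dx":-1,"dy":0,"dz":125,"fingers":87},{"ax":0,"ay":0,"az":0,"dx":-1,"dy":0,"dz":125,"fingers":20},{"ax":0,"ay":0,"az":0,"dx":-1,"dy":0,"dz":125,"fingers":20},{"ax":0,"ay":0,"az":0,"dx":-1,"dy":0,"dz":125,"fingers":20},{"ax":0,"ay":0,"az":0,"dx":-1,"dy":0,"dz":125,"fingers":20}]'; python3 -m inch '[{"ax":0,"ay":0,"az":0,"dx":0,"dy":0,"dz":0,"fingers":20},{"ax":0,"ay":0,"az":0,"dx":0,"dy":0,"dz":0,"fingers":20}]'
```

```text
clock: 6.45
tool_pos: [0.4364, 0.1637, 0.0303]
orientation: [-179.9, 0.1, -98.1]
force: [-0.2, 0.6, 0.1]
opening: 0.0528
clock: 6.7
tool_pos: [0.4363, 0.1635, 0.03]
orientation: [-180.0, 0.0, -98.1]
force: [-0.9, -0.3, 4.4]
opening: 0.0397
```

```bash
python3 -m inch '[{"ax":0,"ay":0,"az":0,"dx":0,"dy":0,"dz":-15,"fingers":20},{"ax":0,"ay":0,"az":0,"dx":0,"dy":0,"dz":-35,"fingers":20},{"ax":0,"ay":0,"az":0,"dx":0,"dy":0,"dz":-35,"fingers":20}]';python3 - <<'E'
from h import *
go(.444,-.0985,.066,-175.3)
E
```

```text
clock: 7.08
tool_pos: [0.4358, 0.1632, 0.0646]
orientation: [180.0, 0.0, -98.1]
force: [0.0, 0.7, -11.4]
opening: 0.0398
clk 7.075 tcp [0.4358 0.1632 0.0646] [ 1.7999e+02  3.0000e-02 -9.8140e+01] F [  0.    0.7 -11.4] op 0.0398
d mm [257.9 -45.2  -1.5] a deg [3.000e-02 2.000e-02 7.716e+01]
```

```bash
python3 -m inch '[{"ax":0,"ay":0,"az":9.6,"dx":32,"dy":-5.6,"dz":0,"fingers":20},{"ax":0,"ay":0,"az":19.3,"dx":64,"dy":-11.3,"dz":0,"fingers":20},{"ax":0,"ay":0,"az":29,"dx":97,"dy":-17,"dz":0,"fingers":20},{"ax":0,"ay":0,"az":38.6,"dx":129,"dy":-22.6,"dz":0,"fingers":20},{"ax":0,"ay":0,"az":48.2,"dx":161,"dy":-28.2,"dz":0,"fingers":20},{"ax":0,"ay":0,"az":57.9,"dx":193,"dy":-34,"dz":0,"fingers":20},{"ax":0,"ay":0,"az":67.5,"dx":226,"dy":-39.6,"dz":0,"fingers":20},{"ax":0,"ay":0,"az":77.2,"dx":258,"dy":-45.2,"dz":0,"fingers":20}]'; python3 -m inch '[{"ax":0,"ay":0,"az":0,"dx":0,"dy":0,"dz":0,"fingers":20},{"ax":0,"ay":0,"az":0,"dx":0,"dy":0,"dz":0,"fingers":20}]';python3 - <<'E'
from h import *
go(.6135,-.085,.033,-175.3)
for c in('scene','side','wrist'):
    s=snapshot(c);save(s,c+'6')
    hsv=cv2.cvtColor(s['image'],cv2.COLOR_RGB2HSV)
    n,_,st,ce=cv2.connectedComponentsWithStats(cv2.inRange(hsv,(22,150,120),(33,255,255)))
    print(c,[(st[i].tolist(),ce[i].round(1).tolist()) for i in range(1,n) if st[i][4]>40])
a=cv2.imread('pics/scene6.png')[150:260,190:310]; b=cv2.imread('pics/side6.png')[150:260,200:320]
cv2.imwrite('pics/z6.png',np.hstack([cv2.resize(a,(396,363),interpolation=2),cv2.resize(b,(396,363),interpolation=2)]))
E
```

```text
clock: 8.07
tool_pos: [0.4427, -0.0996, 0.063]
orientation: [180.0, -0.2, -175.7]
force: [1.4, -0.3, -10.5]
opening: 0.0398
clock: 8.32
tool_pos: [0.4432, -0.0986, 0.0634]
orientation: [180.0, -0.1, -175.3]
force: [0.6, 0.1, -11.6]
opening: 0.0399
clk 8.325 tcp [ 0.4432 -0.0986  0.0634] [ 1.7999e+02 -1.4000e-01 -1.7532e+02] F [  0.6   0.1 -11.6] op 0.0399
d mm [-170.9   -0.3   30. ] a deg [ 0.01 -0.14 -0.02]
scene [([325, 138, 16, 11, 141], [332.6, 143.3]), ([231, 199, 11, 9, 84], [235.9, 203.0]), ([263, 217, 17, 12, 97], [271.2, 222.4]), ([341, 234, 56, 47, 322], [367.5, 261.9])]
side [([249, 131, 9, 11, 76], [252.4, 135.6]), ([353, 164, 42, 43, 453], [370.8, 179.2]), ([301, 202, 16, 9, 101], [308.4, 205.8]), ([258, 214, 11, 11, 94], [263.1, 218.7]), ([447, 356, 14, 15, 47], [453.6, 362.7])]
wrist []
```

View pics/z6.png

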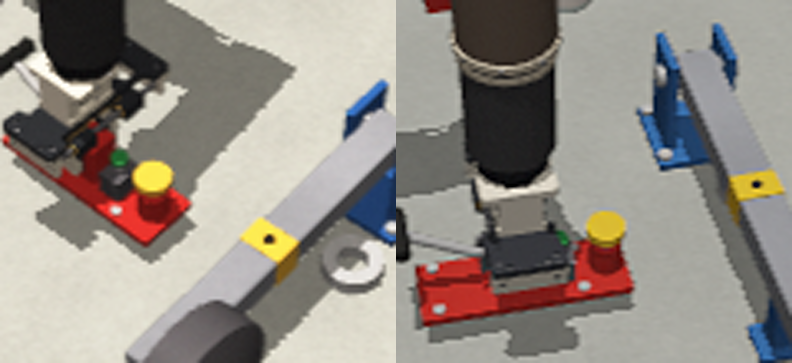

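View pics/wrist6.png

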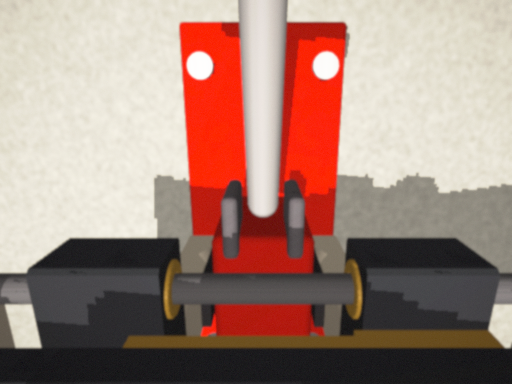

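Run:
```python
from h import *
sc=snapshot('scene');sd=snapshot('side')
o=get_obs();z=.075+o['tool_pos'][2]-.030
A=atz(sc,(236.2,203.5),z);B=atz(sd,(263.6,218.8),z)
P=atz(sc,(271.4,222.4),.135);Q=atz(sd,(308.7,205.9),.135)
u=np.array([np.cos(np.radians(4.7)),np.sin(np.radians(4.7)),0])
print('expected',np.array(o['tool_pos'])+.1*u,'scene',A,'side',B)
print('pad',P,Q); print('delta',P-A,Q-B)
```

```text
expected [ 0.54406713 -0.08967285  0.06452308] scene [ 0.55045895 -0.09276992  0.10952308] side [ 0.54409169 -0.09604875  0.10952308]
pad [ 0.71434261 -0.07639644  0.135     ] [ 0.71045062 -0.07800508  0.135     ]
delta [0.16388366 0.01637348 0.02547692] [0.16635892 0.01804367 0.02547692]
```

```bash
python3 -m inch '[{"ax":0,"ay":0,"az":0,"dx":-30,"dy":2,"dz":8,"fingers":20},{"ax":0,"ay":0,"az":0,"dx":-60,"dy":2,"dz":20,"fingers":20},{"ax":0,"ay":0,"az":0,"dx":-85,"dy":2,"dz":30,"fingers":20},{"ax":0,"ay":0,"az":0,"dx":-95,"dy":2,"dz":30,"fingers":20},{"ax":0,"ay":0,"az":0,"dx":-95,"dy":2,"dz":30,"fingers":20}]';python3 - <<'E'
from h import *
go(.6135,-.085,.033,-175.3)
for c in('scene','side'):
    s=snapshot(c);save(s,c+'7')
    hsv=cv2.cvtColor(s['image'],cv2.COLOR_RGB2HSV)
    n,_,st,ce=cv2.connectedComponentsWithStats(cv2.inRange(hsv,(22,150,120),(33,255,255)))
    print(c,[(st[i].tolist(),ce[i].round(1).tolist()) for i in range(1,n) if st[i][4]>40])
a=cv2.imread('pics/scene7.png')[180:240,220:280]; b=cv2.imread('pics/side7.png')[180:240,260:320]
cv2.imwrite('pics/z7.png',np.hstack([cv2.resize(a,(396,396),interpolation=2),cv2.resize(b,(396,396),interpolation=2)]))
E
```

```text
clock: 9.2
tool_pos: [0.5392, -0.0883, 0.0345]
orientation: [-180.0, -0.0, -175.3]
force: [-0.8, -0.7, -11.1]
opening: 0.0397
clk 9.2 tcp [ 0.5392 -0.0883  0.0345] [-1.8000e+02 -2.0000e-02 -1.7527e+02] F [ -0.8  -0.7 -11.1] op 0.0397
d mm [-74.3  -2.8   1.4] a deg [-0.   -0.02  0.03]
scene [([325, 138, 16, 11, 139], [332.7, 143.2]), ([251, 216, 29, 13, 192], [264.0, 221.7]), ([341, 234, 56, 47, 324], [367.7, 261.8])]
side [([353, 164, 42, 43, 463], [370.8, 179.3]), ([301, 202, 16, 9, 101], [308.4, 205.8]), ([283, 215, 11, 11, 87], [288.0, 219.8]), ([447, 356, 14, 15, 47], [453.6, 362.7])]
```

View pics/z7.png

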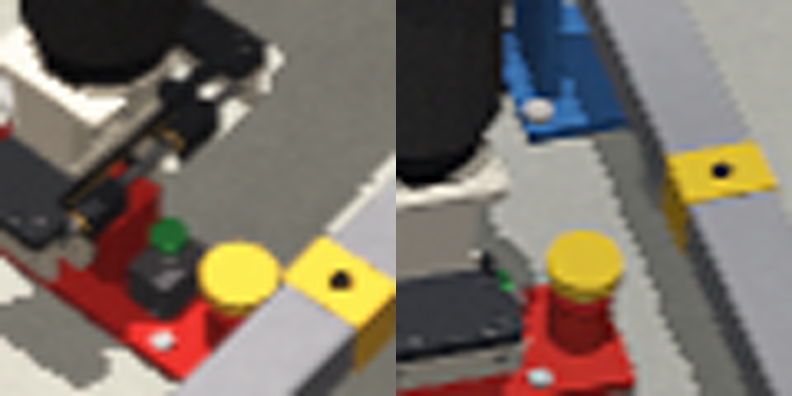

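Run:
```python
from h import *
sc=snapshot('scene');sd=snapshot('side')
o=get_obs();z=.075+o['tool_pos'][2]-.030
A=atz(sc,(256.4,221.5),z);B=atz(sd,(288.6,219.1),z)
P=atz(sc,(271.7,222.6),.135);Q=atz(sd,(309.2,205.8),.135)
T=R.from_euler('xyz',o['orientation'],degrees=True)
u=-T.as_matrix()[:,0]
print('expected',np.array(o['tool_pos'])+.1*u,'scene',A,'side',B)
print('pad',P,Q); 
for D in(P-A,Q-B): print('delta',D.round(4),'tool',(T.inv().apply(D)*1000).round(1))
```

```text
expected [ 0.63776197 -0.08051119  0.03494725] scene [ 0.64564301 -0.08090603  0.07996569] side [ 0.63932594 -0.08315782  0.07996569]
pad [ 0.71568428 -0.07626598  0.135     ] [ 0.71235002 -0.07774956  0.135     ]
delta [0.07   0.0046 0.055 ] tool [-70.2  -1.1 -55. ]
delta [0.073  0.0054 0.055 ] tool [-73.2  -0.6 -55. ]
```

```bash
python3 -m inch '[{"ax":0,"ay":0,"az":0,"dx":-10,"dy":-1,"dz":2,"fingers":20},{"ax":0,"ay":0,"az":0,"dx":-30,"dy":-1,"dz":2,"fingers":20},{"ax":0,"ay":0,"az":0,"dx":-50,"dy":-1,"dz":2,"fingers":20},{"ax":0,"ay":0,"az":0,"dx":-66,"dy":-1,"dz":2,"fingers":20},{"ax":0,"ay":0,"az":0,"dx":-73,"dy":-1,"dz":2,"fingers":20},{"ax":0,"ay":0,"az":0,"dx":-73,"dy":-1,"dz":2,"fingers":20},{"ax":0,"ay":0,"az":0,"dx":-73,"dy":-1,"dz":2,"fingers":20}]';python3 - <<'E'
from h import *
go(.6135,-.085,.033,-175.3)
for c in('scene','side'):
    s=snapshot(c);save(s,c+'8')
a=cv2.imread('pics/scene8.png')[180:260,220:300]; b=cv2.imread('pics/side8.png')[180:260,260:340]
cv2.imwrite('pics/z8.png',np.hstack([cv2.resize(a,(396,396),interpolation=2),cv2.resize(b,(396,396),interpolation=2)]))
E
```

```text
clock: 10.28
tool_pos: [0.6108, -0.0839, 0.0324]
orientation: [180.0, -0.1, -175.3]
force: [-0.1, -0.8, -11.1]
opening: 0.0397
clk 10.275 tcp [ 0.6108 -0.0839  0.0324] [ 1.7999e+02 -7.0000e-02 -1.7533e+02] F [ -0.1  -0.8 -11.1] op 0.0397
d mm [-2.6 -1.4 -0.6] a deg [ 0.01 -0.07 -0.03]
```

View pics/z8.png

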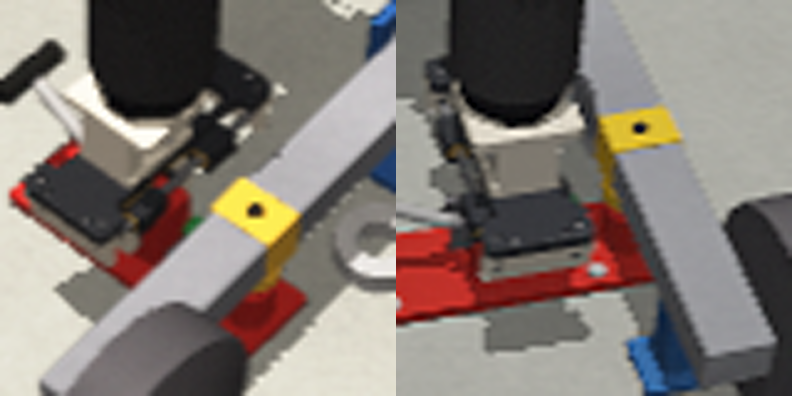

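```bash
python3 - <<'E'
from h import *
sc=snapshot('scene');sd=snapshot('side')
o=get_obs();T=R.from_euler('xyz',o['orientation'],degrees=True);t=np.array(o['tool_pos']);M=T.as_matrix()
u=-M[:,0]; v=np.array([-u[1],u[0],0])
z=.012+t[2]-.030
for q in((281.2,239.3),(269.9,250)): 
    p=atz(sc,q,z);d=p-t; print(p.round(4),'in jack frame',(d@u).round(4),(d@v).round(4))
P=(atz(sc,(220+256/4.95,180+210/4.95),.135),atz(sd,(260+244/4.95,180+127/4.95),.135));print(P)
for p in P: print('pad in tool-jack frame',(p-t)@u,(p-t)@v)
# model overlay
c=[t*[1,1,0]+[0,0,z]+u*.125+v*s for s in(.04,-.04)]; print(proj(sc,c))
E
python3 - <<'E'
import cv2
cv2.imwrite('pics/z8b.png',cv2.resize(cv2.imread('pics/scene8.png')[205:265,240:300],(600,600),interpolation=cv2.INTER_NEAREST))
E
```

```text
[ 0.7333 -0.036   0.0148] in jack frame 0.1254 0.0376
[ 0.7379 -0.1006  0.0148] in jack frame 0.1247 -0.0271
(array([ 0.71518273, -0.07566558,  0.135     ]), array([ 0.71284474, -0.07709112,  0.135     ]))
pad in tool-jack frame 0.10406692307102682 -0.00038979588126251524
pad in tool-jack frame 0.10162027457995661 -0.0016195394272319477
[[281.51474685 238.85122027]
 [267.69340692 252.23796555]]
```

View pics/z8b.png

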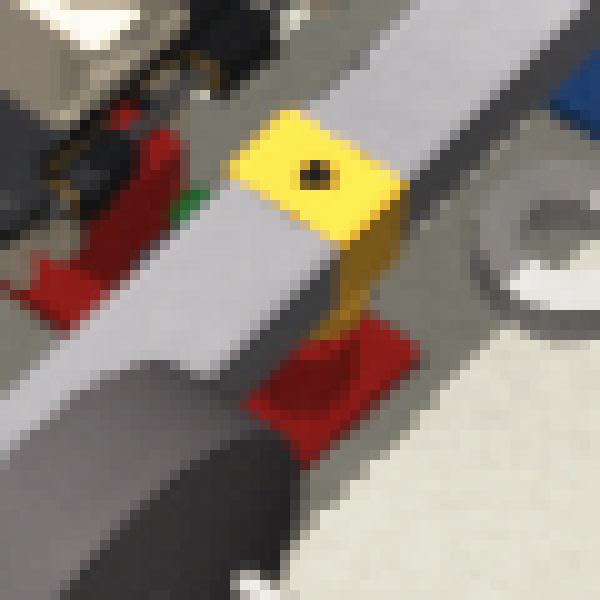

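The visible front corner of the plate matches the tool-based model. The pad lies 2 to 4 mm further forward, so I nudge 2.5 mm, set down and release.

```bash
python3 -m inch '[{"ax":0,"ay":0,"az":0,"dx":-2.5,"dy":-0.5,"dz":0,"fingers":20},{"ax":0,"ay":0,"az":0,"dx":-2.5,"dy":-0.5,"dz":1.5,"fingers":20},{"ax":0,"ay":0,"az":0,"dx":-2.5,"dy":-0.5,"dz":3,"fingers":20},{"ax":0,"ay":0,"az":0,"dx":-2.5,"dy":-0.5,"dz":3,"fingers":20}]'
```

```text
clock: 10.98
tool_pos: [0.6144, -0.0841, 0.0303]
orientation: [-180.0, 0.0, -175.3]
force: [-4.1, 0.1, -2.7]
opening: 0.0397
```

```bash
python3 -m inch '[{"ax":0,"ay":0,"az":0,"dx":0,"dy":0,"dz":0.5,"fingers":20},{"ax":0,"ay":0,"az":0,"dx":0,"dy":0,"dz":0.5,"fingers":60},{"ax":0,"ay":0,"az":0,"dx":0,"dy":0,"dz":0.5,"fingers":75},{"ax":0,"ay":0,"az":0,"dx":0,"dy":0,"dz":0.5,"fingers":75},{"ax":0,"ay":0,"az":0,"dx":0,"dy":0,"dz":0.5,"fingers":75},{"ax":0,"ay":0,"az":0,"dx":0,"dy":0,"dz":-40,"fingers":75},{"ax":0,"ay":0,"az":0,"dx":0,"dy":0,"dz":-100,"fingers":75},{"ax":0,"ay":0,"az":0,"dx":0,"dy":0,"dz":-140,"fingers":0}]'; python3 -m inch '[{"ax":0,"ay":0,"az":0,"dx":30,"dy":0,"dz":-10,"fingers":0},{"ax":0,"ay":0,"az":0,"dx":60,"dy":0,"dz":-10,"fingers":0},{"ax":0,"ay":0,"az":0,"dx":60,"dy":0,"dz":-10,"fingers":0},{"ax":0,"ay":0,"az":0,"dx":60,"dy":0,"dz":-10,"fingers":0}]'
python3 - <<'E'
from h import *
go(.4915,-.0945,.14,-175.3)
for c in('scene','side','wrist'):
    s=snapshot(c);save(s,c+'9')
a=cv2.imread('pics/scene9.png')[180:260,220:300]; b=cv2.imread('pics/side9.png')[180:260,240:320]
cv2.imwrite('pics/z9.png',np.hstack([cv2.resize(a,(396,396),interpolation=2),cv2.resize(b,(396,396),interpolation=2)]))
E
```

```text
clock: 11.98
tool_pos: [0.6152, -0.0841, 0.1726]
orientation: [-180.0, 0.2, -175.3]
force: [0.8, 0.6, -1.6]
opening: 0.0696
clock: 12.48
tool_pos: [0.5551, -0.0889, 0.18]
orientation: [-180.0, 0.1, -175.3]
force: [1.0, -0.0, -0.5]
opening: 0.0304
clk 12.475 tcp [ 0.5551 -0.0889  0.18  ] [-1.7999e+02  5.0000e-02 -1.7530e+02] F [ 1.  -0.  -0.5] op 0.0304
d mm [63.9 -0.4 39.9] a deg [-0.01  0.05 -0.  ]
```

View pics/z9.png

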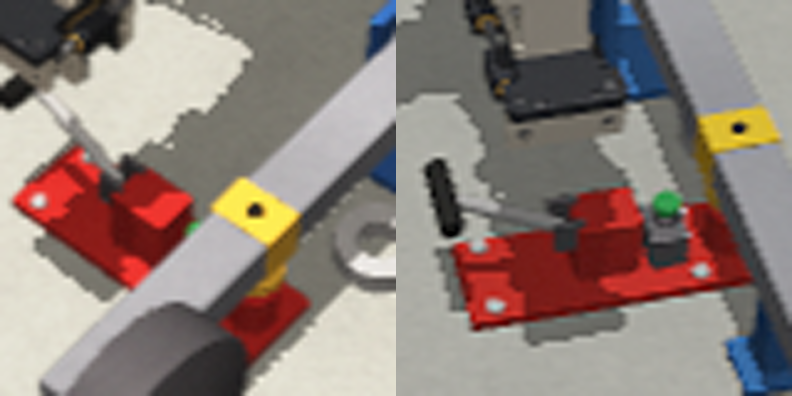

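View pics/wrist9.png

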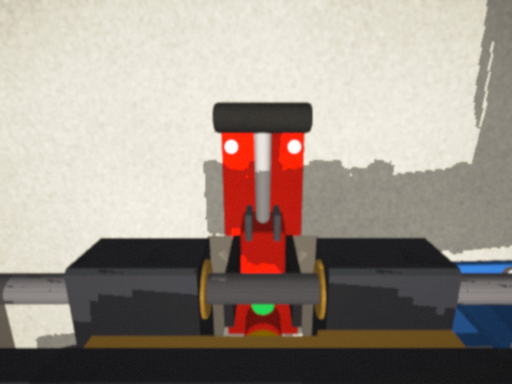

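The jack stands free. Its handle bar is at about (262,117) in the wrist view, and the green plunger at about (294,221) in the side view. I'll check the saddle against the pad and find the bar.

Run:
```python
from h import *
sd=snapshot('side');w=snapshot('wrist');o=get_obs()
pl=atz(sd,(240+269/4.95,180+200/4.95),.067);print('plunger side',pl)
g=w['image']; red=(g[:,:,0]>150)&(g[:,:,1]<60); mid=[]
for r in range(150,231,8):
    c=np.where(red[r])[0];A,B=atz(w,(c.min(),r),.012),atz(w,(c.max()+1,r),.012);mid.append((A+B)/2)
mid=np.array(mid);d=mid[0]-mid[-1];d/=np.linalg.norm(d);d=-d if d[0]<0 else d
print('mids',mid[0],mid[-1],'yaw',np.degrees(np.arctan2(d[1],d[0])))
dk=(g.max(2)<60)&(np.arange(384)[:,None]<145)&(np.arange(384)[:,None]>90); ys,xs=np.where(dk);print('bar px',xs.min(),xs.max(),ys.min(),ys.max())
bar=atz(w,((xs.min()+xs.max())/2,(ys.min()+ys.max())/2),.112);print('bar',bar,'->saddle',bar+.222*d)
Q=atz(sd,(240+343/4.95,180+127/4.95),.135);print('pad',Q,'pl->saddle',pl+.052*d)
t=np.array([.6152,-.0841,0]);print('tool->saddle',t+.1*d)
print([(np.round(x['position'],1),x['score']) for x in landmark_of('lift_pad','side')])
go(bar[0],bar[1],.130,-175.3)
```

```text
plunger side [ 0.66221971 -0.08094098  0.067     ]
mids [ 0.52677923 -0.08198824  0.012     ] [ 0.61013329 -0.08288363  0.012     ] yaw -0.6154429879049951
bar px 214 310 104 132
bar [ 0.4915097  -0.09335636  0.112     ] ->saddle [ 0.7134969  -0.09574093  0.112     ]
pad [ 0.71284474 -0.07709112  0.135     ] pl->saddle [ 0.71421671 -0.08149953  0.067     ]
tool->saddle [ 0.71519423 -0.08517413  0.        ]
[(array([306.7, 215.3]), 0.62)]
clk 12.775 tcp [ 0.5548 -0.0889  0.1793] [-1.7999e+02 -4.0000e-02 -1.7531e+02] F [ 0.6 -0.4  1.1] op 0.0066
d mm [63.4  0.8 49.3] a deg [-0.01 -0.04 -0.01]
```

All estimates agree the saddle is within 2 to 3 mm of the pad. I'll move above the bar.

```bash
python3 -m inch '[{"ax":0,"ay":0,"az":0,"dx":32,"dy":0.4,"dz":0,"fingers":0},{"ax":0,"ay":0,"az":0,"dx":64,"dy":0.8,"dz":20,"fingers":0},{"ax":0,"ay":0,"az":0,"dx":64,"dy":0.8,"dz":49,"fingers":0},{"ax":0,"ay":0,"az":0,"dx":64,"dy":0.8,"dz":49,"fingers":0}]'
python3 - <<'E'
from h import *
go(.4915,-.0934,.118,-175.3)
s=snapshot('wrist');save(s,'wrist10');s=snapshot('side');cv2.imwrite('pics/side10.png',cv2.resize(s['image'][160:260,220:340,::-1],(720,600),interpolation=2))
E
```

```text
clock: 13.28
tool_pos: [0.4894, -0.0935, 0.1292]
orientation: [-180.0, -0.2, -175.3]
force: [0.2, 0.2, 0.6]
opening: 0.0004
clk 13.275 tcp [ 0.4894 -0.0935  0.1292] [-179.99   -0.21 -175.32] F [0.2 0.2 0.6] op 0.0004
d mm [-2.2 -0.  11.2] a deg [-0.01 -0.21 -0.02]
```

View pics/wrist10.png

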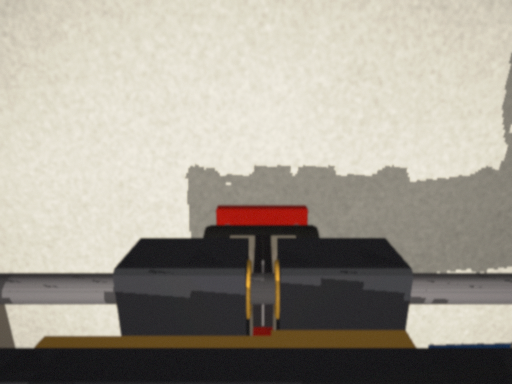

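View pics/side10.png

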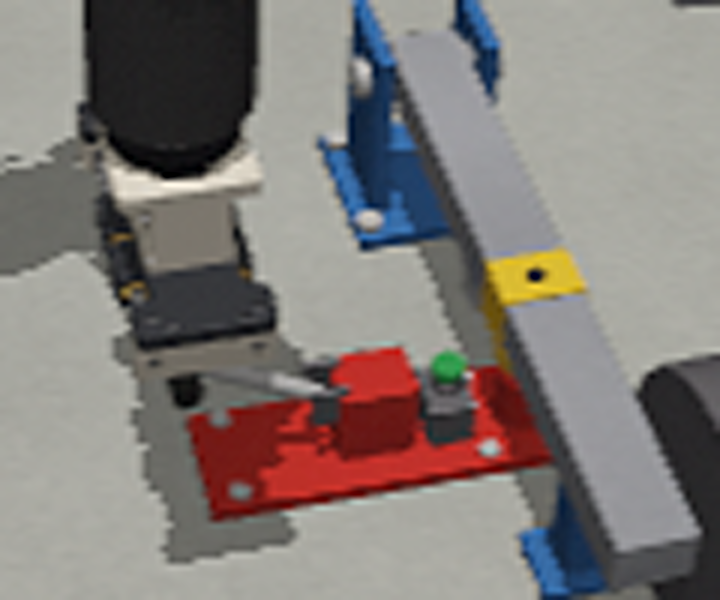

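Fingertips are centred over the bar at columns 205 to 318. First stroke down.

```bash
python3 -m inch '[{"ax":0,"ay":0,"az":0,"dx":0,"dy":0,"dz":9,"fingers":0},{"ax":0,"ay":0,"az":0,"dx":2,"dy":0,"dz":17,"fingers":0},{"ax":0,"ay":0,"az":0,"dx":4,"dy":0,"dz":25,"fingers":0},{"ax":0,"ay":0,"az":0,"dx":6,"dy":0,"dz":33,"fingers":0},{"ax":0,"ay":0,"az":0,"dx":7,"dy":0,"dz":41,"fingers":0},{"ax":0,"ay":0,"az":0,"dx":8,"dy":0,"dz":49,"fingers":0},{"ax":0,"ay":0,"az":0,"dx":9,"dy":0,"dz":56,"fingers":0},{"ax":0,"ay":0,"az":0,"dx":10,"dy":0,"dz":60,"fingers":0}]'; python3 -m inch '[{"ax":0,"ay":0,"az":0,"dx":0,"dy":0,"dz":3,"fingers":0},{"ax":0,"ay":0,"az":0,"dx":0,"dy":0,"dz":5,"fingers":0},{"ax":0,"ay":0,"az":0,"dx":0,"dy":0,"dz":5,"fingers":0}]'
python3 - <<'E'
from h import *
go(.4915,-.0934,.118,-175.3)
s=snapshot('side');cv2.imwrite('pics/side11.png',cv2.resize(s['image'][160:260,220:340,::-1],(720,600),interpolation=2))
E
```

```text
clock: 14.38
tool_pos: [0.4768, -0.0949, 0.0704]
orientation: [-180.0, -0.4, -175.3]
force: [-13.2, 1.3, 19.6]
opening: 0.0004
clock: 14.75
tool_pos: [0.4766, -0.0949, 0.0653]
orientation: [-180.0, -0.4, -175.4]
force: [-13.7, 2.0, 17.2]
opening: 0.0007
clk 14.75 tcp [ 0.4766 -0.0949  0.0653] [-179.98   -0.42 -175.36] F [-13.7   2.   17.2] op 0.0007
d mm [-14.6   0.3 -52.8] a deg [-0.02 -0.42 -0.06]
```

View pics/side11.png

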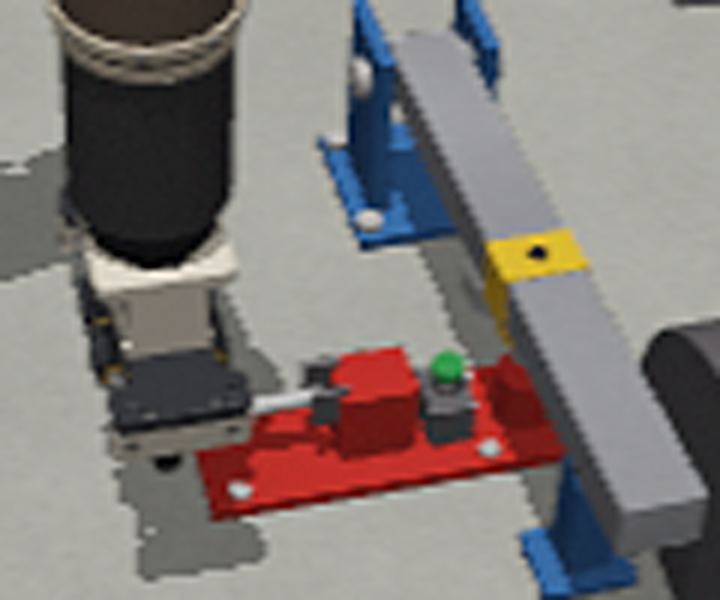

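The arm is lifted: the band rose from (536,275) to (538,252) in the crop. The jack's plate corner is unchanged and the bar top is at 65 mm, its full-down height. Now I let the handle up.

```bash
python3 -m inch '[{"ax":0,"ay":0,"az":0,"dx":0,"dy":0,"dz":-8,"fingers":0},{"ax":0,"ay":0,"az":0,"dx":-2,"dy":0,"dz":-20,"fingers":0},{"ax":0,"ay":0,"az":0,"dx":-4,"dy":0,"dz":-32,"fingers":0},{"ax":0,"ay":0,"az":0,"dx":-6,"dy":0,"dz":-44,"fingers":0},{"ax":0,"ay":0,"az":0,"dx":-8,"dy":0,"dz":-56,"fingers":0},{"ax":0,"ay":0,"az":0,"dx":-9,"dy":0,"dz":-68,"fingers":0},{"ax":0,"ay":0,"az":0,"dx":-9,"dy":0,"dz":-74,"fingers":0},{"ax":0,"ay":0,"az":0,"dx":-9,"dy":0,"dz":-74,"fingers":0}]'; python3 -m inch '[{"ax":0,"ay":0,"az":0,"dx":0,"dy":0,"dz":0,"fingers":0},{"ax":0,"ay":0,"az":0,"dx":0,"dy":0,"dz":0,"fingers":0}]'
python3 - <<'E'
from h import *
go(.4895,-.0934,.129,-175.3)
for c in('scene','side','wrist'):
    s=snapshot(c);save(s,c+'12')
    if c!='wrist':cv2.imwrite('pics/%s12z.png'%c,cv2.resize(s['image'][160:260,220:340,::-1],(720,600),interpolation=2))
E
```

```text
clock: 15.8
tool_pos: [0.4898, -0.0934, 0.1399]
orientation: [180.0, 0.0, -175.3]
force: [-1.4, -0.8, -0.0]
opening: 0.0003
clock: 16.05
tool_pos: [0.4894, -0.0935, 0.1392]
orientation: [-180.0, -0.1, -175.3]
force: [-0.5, 0.7, 0.2]
opening: 0.0005
clk 16.05 tcp [ 0.4894 -0.0935  0.1392] [-1.8000e+02 -5.0000e-02 -1.7532e+02] F [-0.5  0.7  0.2] op 0.0005
d mm [-0.2  0.1 10.2] a deg [-0.   -0.05 -0.02]
```

View pics/side12z.png

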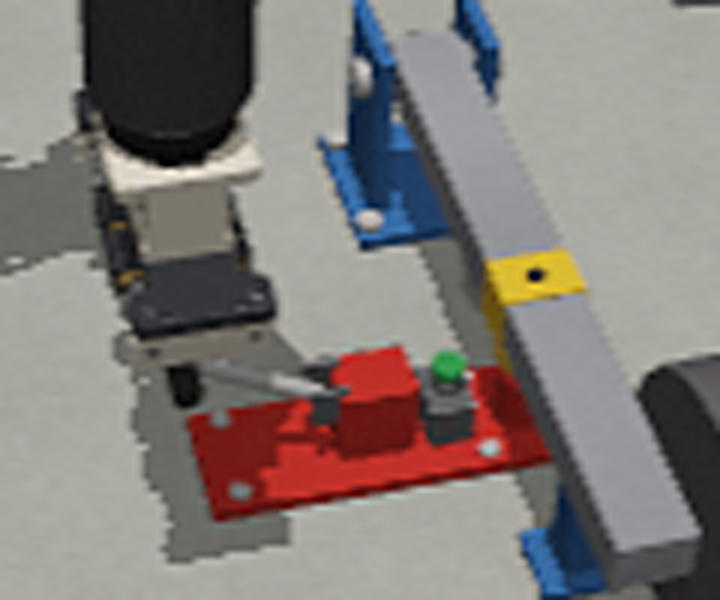

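View pics/scene12z.png

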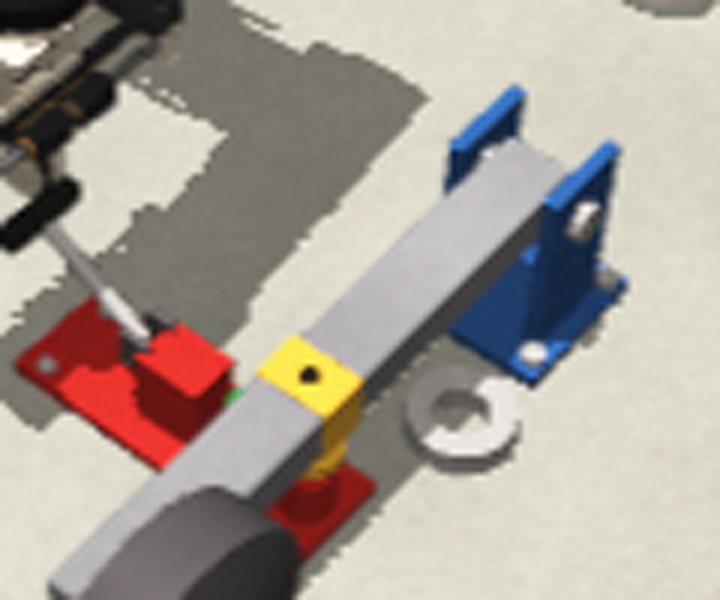

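View pics/wrist12.png

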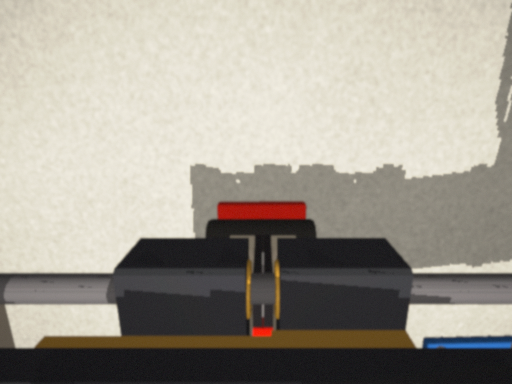

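The handle is back up with the arm resting, and the jack hasn't moved: the plate corner is still at (212,520). Second stroke, following the arc slightly more to cut the side load.

```bash
python3 -m inch '[{"ax":0,"ay":0,"az":0,"dx":0,"dy":0,"dz":19,"fingers":0},{"ax":0,"ay":0,"az":0,"dx":4,"dy":0,"dz":27,"fingers":0},{"ax":0,"ay":0,"az":0,"dx":7,"dy":0,"dz":35,"fingers":0},{"ax":0,"ay":0,"az":0,"dx":9,"dy":0,"dz":43,"fingers":0},{"ax":0,"ay":0,"az":0,"dx":11,"dy":0,"dz":51,"fingers":0},{"ax":0,"ay":0,"az":0,"dx":12,"dy":0,"dz":59,"fingers":0},{"ax":0,"ay":0,"az":0,"dx":13,"dy":0,"dz":66,"fingers":0},{"ax":0,"ay":0,"az":0,"dx":13,"dy":0,"dz":71,"fingers":0}]'; python3 -m inch '[{"ax":0,"ay":0,"az":0,"dx":0,"dy":0,"dz":3,"fingers":0},{"ax":0,"ay":0,"az":0,"dx":0,"dy":0,"dz":5,"fingers":0},{"ax":0,"ay":0,"az":0,"dx":0,"dy":0,"dz":6,"fingers":0},{"ax":0,"ay":0,"az":0,"dx":0,"dy":0,"dz":6,"fingers":0},{"ax":0,"ay":0,"az":0,"dx":0,"dy":0,"dz":6,"fingers":0},{"ax":0,"ay":0,"az":0,"dx":0,"dy":0,"dz":6,"fingers":0}]'
python3 - <<'E'
from h import *
go(.4895,-.0934,.129,-175.3)
for c in('scene','side'):
    s=snapshot(c);save(s,c+'13');cv2.imwrite('pics/%s13z.png'%c,cv2.resize(s['image'][160:260,220:340,::-1],(720,600),interpolation=2))
go(.4895,-.0934,.129,-175.3)
E
```

```text
clock: 17.2
tool_pos: [0.4734, -0.095, 0.0688]
orientation: [-180.0, -0.3, -175.3]
force: [-13.2, 2.9, 18.0]
opening: 0.0006
clock: 17.95
tool_pos: [0.4731, -0.0951, 0.0635]
orientation: [-180.0, -0.3, -175.3]
force: [-16.1, 4.0, 26.1]
opening: 0.0005
clk 17.95 tcp [ 0.4731 -0.0951  0.0635] [-179.98   -0.32 -175.33] F [-16.1   4.   26.1] op 0.0005
d mm [-16.1   0.3 -65.6] a deg [-0.02 -0.32 -0.03]
clk 18.05 tcp [ 0.4731 -0.0951  0.0635] [-179.98   -0.32 -175.33] F [-15.8   3.5  26.1] op 0.0006
d mm [-16.1   0.3 -65.6] a deg [-0.02 -0.32 -0.03]
```

View pics/side13z.png

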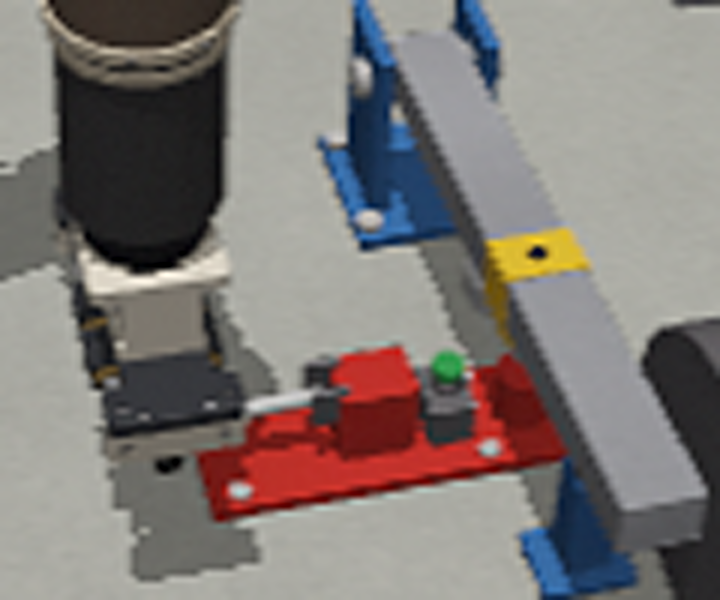

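View pics/scene13z.png

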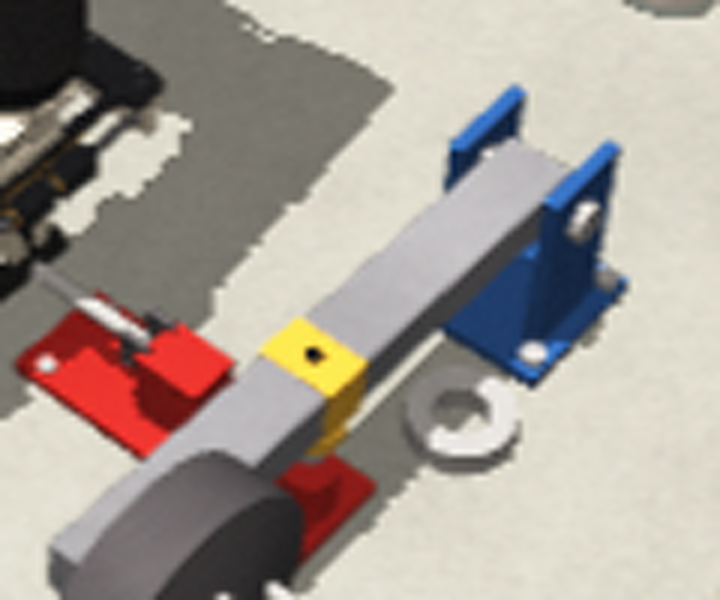

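The bar is on its stop with a steady 26 N. TCP readings 0.1 s apart are identical, the band is raised the same as on the first stroke, and the plate corner and bearing are unchanged. Handing in.

Run:
```python
from h import *
print(close_job()); o=get_obs(); print(o['clock'],o['tool_pos'],o['force'])
```

```text
the job is handed in; nothing more can be done
None
the job is handed in; nothing more can be done
```

I primed the jack, set it under the lift pad, pumped one full stroke, let the handle come all the way up, and pushed it down again. I handed the job in at about 18 s while still holding the handle down; no verdict is reported.

**Last checks before hand-in:**
- **Plunger:** it was pressed to 57.8 mm above the counter with 35 N, which is its 10 mm stop.
- **Saddle position:** the tool pose and the side and wrist cameras all put the saddle within about 3 mm of the pad's centre. The plate corner did not move in the pictures through both strokes.
- **Handle and arm:** on the second stroke the tool stood at 63.5 mm, just under the 65 mm expected for the bar's top when fully down. It pushed steadily with 26 N, and the arm was visibly raised by the same amount as on the first stroke.
- **Rig and other goods:** I saw no contact between the robot and the rig. The bearing was unmoved in the last pictures. I did not measure the other goods again at the end, but the arm kept clear of them.

**What failed or disagreed:**
- My first move command was refused for missing keys, and nothing moved.
- One wrist-camera estimate of the jack's angle was spoiled by shadow. I discarded it, and the other estimates agreed.
- The scene camera differed from the tool-based position by up to 8 mm along x.
- Each push on the bar also carried about 13 to 16 N of side load, but the jack did not shift.

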